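# Run the colour trolley up to its mark

## Robot

A 6-joint arm with a two-finger parallel gripper is mounted at the origin on the work surface. World frame = base frame: x ahead of the robot, y to its left, z up, the work surface at z = 0. Lengths are in m, angles in degrees, forces in N, time in s.
With the tool pointing down it reaches from about 0.35 to 0.875 m from the base axis. Payload 4.2 kg.
Tool frame: the origin (TCP) lies at the very end of the fingers, on their centre line; the grasp point (between the pads) lies 19 mm behind it; z points along the fingers, y is the line along which they close (so a half turn about z gives the same grasp; the last joint's range is limited). The gripper opens to 87 mm and grips with 3 to 60 N. Pads are 19 mm wide; open, the fingers measure 117 mm over their backs; the gripper's body (75 mm by 190 mm) begins 51 mm behind the grasp point.
Start: joints at [-59.553, 22.042, 0.453, 0, -68.411, -14.817], TCP at [0.168, -0.602, 0.223] pointing down, gripper open.
Joint ranges: [-179.83, 179.83], [-69.29, 118.12], [-61.27, 80.66], [-181.25, 117.63], [-171.15, -9.14], [-177.46, 177.46]. Speed limits (degrees/s): [159.86, 159.86, 180, 180, 180, 180].

## Interface

Orientations are given as a 3x3 rotation matrix whose columns are the frame's x, y, z axes.
In Python, from station import r gives the robot as it stands.
- The arm moves only by the tool jog_arm, never from a script. Its argument "plan" is text: rows parted by semicolons, each of 7 numbers parted by spaces: the shift along the tool's x, y, z normalised to -1 to 1, where 1 is 0.025 m, then the turn, a rotation vector about the tool's x, y, z normalised to -1 to 1, where 1 is 8 degrees, then the closure, from -1 (fully open) to 1 (shut). A call has exactly 10 rows; each row shifts and turns the commanded pose from where the row before left it, along the tool's axes as they then stand; what a row does not reach is not made up. A row lasts 1/10 s, in which the tool goes at most 50 mm and 8.59 degrees, less where a joint would pass 70% of its speed; a pose out of reach is approached as far as the arm can. A call with a number of a shift or a turn outside -1 to 1 is refused whole. A call with a gripper value outside its range is refused whole. The fingers move at their own pace and stop on an object; the grip force is fixed at half the most. Time passes only in rows, so rows that do not move let the fingers close, or fill a call up. It gives the time, the measured TCP pose, the force, the opening and the grip force at its end, in the units of the state.
- r.sense(): the state, without advancing time (a new reading comes with each control period).
- r.capture(name): name is "scene" or "top" or "wrist"; returns (picture, depth): 400x640x3 uint8, red, green, blue; 400x640 float32, m along the optical axis (not along the pixel's ray), 0 where there is no reading.
- r.get_calibration(name): a dict with "mtx" (3x3 intrinsics, pixels), "extrinsics" (4x4, takes a point from camera to world coordinates). Camera axes: x right, y up, looking along -z (the intrinsics and any distortion apply to the point x, -y, -z); pixel columns grow to the right and rows downward; lengths in m; the calibration is good to about 2 mm. A picture is of the moment at which its call begins: read the wrist's pose just before it. get_calibration takes no time and is no camera call; for the wrist camera it gives the pose at the moment of the call.
- r.finish_job(): hands the job in; it is judged then, once.
The state is a dict: "time_s": time; "joints": joint angles; "joint_velocities": joint speeds; "effort": joint torques, N m; "tcp_pos": TCP position; "ee_rot": TCP orientation; "wrist_force": force on the tool from outside, world axes, zero at the start; "moment": the same for the moment, N m; "gripper_width": opening from 0.0 (shut) to 1.0 (fully open); "gripper_force": force on a finger pad.
Only numpy, scipy, OpenCV 4.12 (cv2) and the standard library are available. Lean on these libraries where they do the work, as an engineer would, in place of code of your own. Each camera call takes 0.05 s, during which the arm holds its last target. There are 200 camera calls.

## Task

Roll the free-running colour trolley along its track towards the far (+y) end stop until its red pointer stands at the black line of the yellow mark clamp, and brake it there without it ever striking an end stop. Push and brake it at its orange spring buffers without touching the wet tray and deck, do not let it race so that the colour slops, and leave the things standing about alone. Finish with the trolley standing still at the mark, untouched.

Things in the scene. Friction and masses are not known exactly. Their poses are not given: they have to be found in the camera images.
- track: Fixed track: two steel rails 196 mm apart, tops 15 mm up, only 4 mm sleepers between. Origin on the table midway between the rails; x across (away from the robot), y along it (to the robot's left), turned up to 0.08 rad. Wooden end stops with rubber faces, 230 mm wide, 64 mm high, faces at y = +425 and -475 mm.
- trolley (a joint): Trolley's position, m, grows towards +y; its middle is at track y = value - 0.330, x = 0. At 0 or 0.610 a free buffer meets an end stop. Moving mass 4.0 kg nominal (hidden, 3.0 to 5.2); ball-bearing wheels: drag 0.004 N plus 0.3 N per m/s, so from 0.05 m/s it coasts some 0.4 m.
- tray: Wet deck and blue colour tray fixed on the trolley, not to be touched. Deck 220 mm across the track x 200 mm along, its top 85 mm above the table; tray 190 x 150 mm, rim at 121 mm; black pad with a printing block whose knob reaches 145 mm. Origin at table height under the trolley's middle, axes as the track's.
- pointer (a point): Tip of the red pointer on the deck's far side (away from the robot), 133 mm from the trolley's middle towards track +x, at mid-length, 82 mm above the table.
- mark: Yellow mark clamp fixed at the far rail (away from the robot): post 20 x 36 mm, 80 mm high, with a 6 mm black line over it. Origin on the table at the line, 143 mm from the track's middle towards +x; axes as the track's. The trolley is at the mark when the pointer's y in this frame is 0; the front buffer is then 95 to 175 mm short of the far stop.
- rear_buffer (a joint): How far the rear (-y) spring buffer is pressed in, m: 0 free, 0.040 solid. Spring 25 N/m without preload, damping 0.6 N s/m, moving mass 0.12 kg. A trolley that runs into a hand held still bounces back with most of its speed.
- front_buffer (a joint): The same for the front (+y) spring buffer: 0 free, 0.040 m solid, 25 N/m, 0.6 N s/m, 0.12 kg.
- rear_nose (a point): Outermost point of the rear (-y) buffer: an orange bar 110 mm wide across the track, 31 to 79 mm above the table, end rounded (24 mm radius, level axis). The point is 55 mm above the table; when free it is 145 mm from the trolley's middle and 45 mm out of the chassis.
- front_nose (a point): The same point of the front (+y) buffer, 145 mm from the trolley's middle towards +y when free.
- brush: Green scrubbing brush 130 x 55 mm, 70 mm high, beyond the track; leave it alone.
- print_block: Wooden printing block 80 x 80 mm with a knob, 72 mm high, beyond the track; leave it alone.
- dye_jar: Magenta dye jar, 68 mm wide and 95 mm high, beyond the track; leave it alone.

How it is judged:
By the outcome, as a careful person would: the job done as asked, in the order asked, and still so for the second after the job is handed in, with the robot touching nothing.
It also fails if it takes over 38 s, if anything falls off the work surface, if the arm or the gripper's body presses on something with over 40 N, if the wrist force passes 120 N, or if a joint passes its speed limit or range.

## Working session

There is one attempt and no reset: what is moved stays moved. The work goes in short steps, Python scripts to look and compute and a tool call to move; the robot and the scene stay as the last step left them, time stands still between calls to the robot, and variables do not carry over. Pictures are saved under pics/ and viewed, at most 10 in all, crops included, and the job is handed in when it is done.

Besides the shell and the picture viewer there is one more tool, called after ">>>" by a JSON object that holds its "api" and its "payload". jog_arm: Moves the arm, as the interface text tells. Scaled input: -1 to 1 covers 0.025 m each way for a shift and 8 degrees each way for a turn. Its arguments: {"type":"object","properties":{"plan":{"type":"string"}},"required":["plan"]}

```bash
ls; mkdir -p pics; cat > h.py <<'E'
from station import r
import numpy as np, cv2
def snap(n,f=None):
    p,d=r.capture(n); c=r.get_calibration(n)
    if f: cv2.imwrite('pics/'+f,p[:,:,::-1])
    return p,d,np.array(c['mtx']),np.array(c['extrinsics'])
def ray(u,v,M,E):
    d=np.array([(u-M[0,2])/M[0,0],-(v-M[1,2])/M[1,1],-1.])
    return E[:3,3],E[:3,:3]@d
def onz(u,v,z,M,E):
    o,d=ray(u,v,M,E); return o+d*(z-o[2])/d[2]
def dep(u,v,D,M,E):
    o,d=ray(u,v,M,E); return o+d*D[int(v),int(u)]
E
python3 - <<'E'
from h import *
s=r.sense();print(s['time_s'],s['tcp_pos'],np.round(s['ee_rot'],3),s['gripper_width'])
for n in('top','scene'):
    p,d,M,E=snap(n,n+'0.png');print(np.round(M,1),np.round(E,3),r.get_calibration(n).keys())
E
```

```text
pics
0.0 [ 0.16823508 -0.60130162  0.22144319] [[-0.963 -0.269 -0.001]
 [-0.269  0.963  0.002]
 [ 0.     0.002 -1.   ]] 0.9983082978974703
[[391.3   0.  321.2]
 [  0.  391.3 197.5]
 [  0.    0.    1. ]] [[ 0.024  0.991 -0.134  0.456]
 [-1.     0.026  0.009 -0.155]
 [ 0.012  0.133  0.991  1.161]
 [ 0.     0.     0.     1.   ]] dict_keys(['mtx', 'extrinsics'])
[[378.6   0.  321.8]
 [  0.  378.6 201.3]
 [  0.    0.    1. ]] [[ 0.635 -0.473  0.611  1.107]
 [ 0.773  0.409 -0.486 -0.536]
 [-0.02   0.78   0.625  0.582]
 [ 0.     0.     0.     1.   ]] dict_keys(['mtx', 'extrinsics'])
```

View pics/top0.png

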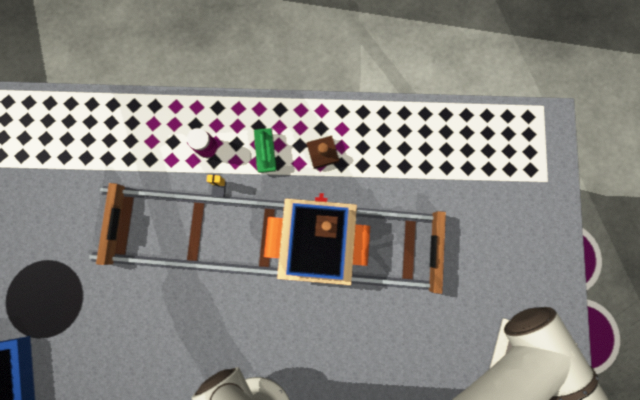

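View pics/scene0.png

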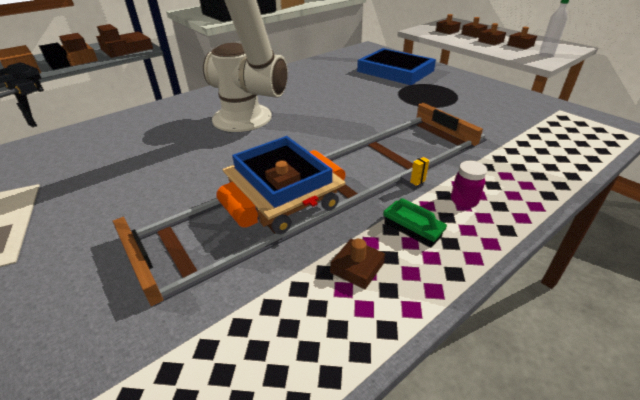

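The top view shows the trolley at about (318,240) with its pointer near (321,198). The mark clamp is near (215,181), the stops near (112,225) and (437,252), and the jar, brush and block sit beyond the far rail. Next I'll measure these.

```bash
cat >> h.py <<'E'
def comps(m,amin=8):
    n,l,s,c=cv2.connectedComponentsWithStats(m.astype(np.uint8)*255)
    return [(s[i],c[i],l==i) for i in range(1,n) if s[i,4]>=amin]
def hsv(p): return cv2.cvtColor(p,cv2.COLOR_RGB2HSV)
E
python3 - <<'E'
from h import *
p,d,M,E=snap('top');H=hsv(p);h,s,v=H[...,0],H[...,1],H[...,2]
roi=np.zeros(h.shape,bool);roi[165:300,80:460]=1
for nm,m in dict(yel=(h>20)&(h<32)&(s>180)&(v>120),red=((h<4)|(h>176))&(s>180)&(v>120),oran=(h>=5)&(h<14)&(s>200)&(v>150),
  brown=(h>5)&(h<18)&(s>100)&(s<205)&(v>70),blue=(h>100)&(h<125)&(s>150)&(v>90)).items():
    for st,c,mm in comps(m&roi,6):
        vs,us=np.nonzero(mm);
        P=dep(round(c[0]),round(c[1]),d,M,E)
        print(nm,st,c.round(1),P.round(3),cv2.minAreaRect(np.c_[us,vs].astype(np.float32)))
x,y=285,170
big=lambda a:cv2.resize(a,None,fx=8,fy=8,interpolation=cv2.INTER_CUBIC)
q=np.hstack([p[165:205,195:240],p[180:220,300:345]])
cv2.imwrite('pics/z.png',big(q)[:,:,::-1])
E
```

```text
yel [209 176   4   7  11] [210.7 179.4] [0.646 0.144 0.082] ((210.43243408203125, 178.90541076660156), (2.1371867656707764, 6.247161388397217), 9.462322235107422)
yel [214 176   7   7  25] [216.9 179.7] [0.644 0.129 0.077] ((217.0, 179.0), (6.0, 6.0), 90.0)
red [316 194  10   7  41] [320.4 198. ] [ 0.6   -0.161  0.087] ((320.5, 197.0), (6.0, 9.0), 90.0)
oran [266 217   3  17  22] [267.3 225.3] [ 0.523 -0.014  0.06 ] ((267.4508056640625, 225.04100036621094), (1.629643440246582, 16.1153621673584), 5.194429397583008)
oran [354 226  15  39 452] [360.8 244.4] [ 0.476 -0.277  0.077] ((361.13238525390625, 244.71351623535156), (12.705930709838867, 37.896175384521484), 4.236394882202148)
oran [266 235   2   5   6] [266.2 236.7] [ 0.489 -0.014  0.065] ((266.0294189453125, 236.8823699951172), (0.9701424241065979, 4.123105525970459), 14.03624439239502)
oran [276 237   3   5   6] [277.3 239.2] [ 0.484 -0.046  0.082] ((277.3235168457031, 239.2058868408203), (1.697749376296997, 4.123105525970459), 14.03624439239502)
oran [265 241   2   9  11] [265.4 245. ] [ 0.467 -0.011  0.061] ((265.5, 245.0), (8
[... 1431 characters left out ...]
] ((358.9668273925781, 244.12982177734375), (19.814680099487305, 41.67915344238281), 3.012787342071533)
brown [358 245   3   5   6] [358.8 247.2] [ 0.468 -0.272  0.078] ((359.1000061035156, 247.20001220703125), (1.5811388492584229, 4.110960960388184), 18.434947967529297)
brown [109 249   4  13  24] [111.  255.8] [0.425 0.43  0.026] ((110.5, 255.0), (12.0, 3.0), 90.0)
brown [357 250   7   8  17] [361.4 252.8] [ 0.451 -0.277  0.078] ((361.4024353027344, 252.6219482421875), (6.4031243324279785, 6.0907769203186035), 38.65980911254883)
blue [287 204  60  75 571] [318.3 242.5] [ 0.475 -0.159  0.104] ((317.0896911621094, 240.9241485595703), (54.81002426147461, 70.25647735595703), 4.763640880584717)
```

View pics/z.png

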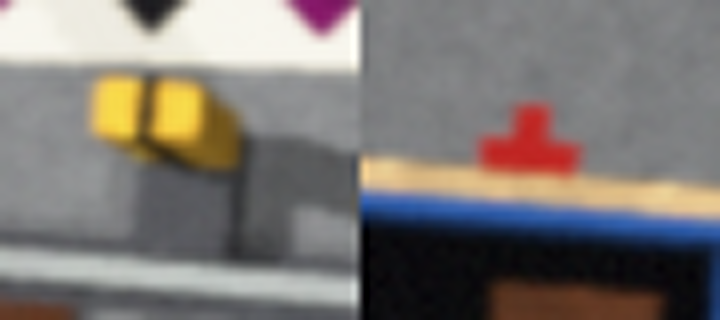

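The black line sits at about pixel (213,178) and the pointer tip at about (321,192.6). That leaves roughly 0.30 m to travel, with the track's y axis leaning about 0.062 rad towards world +x. I'll turn the tool a quarter turn and head for the spot behind the rear buffer.

>>> {"api": "jog_arm", "payload": {"plan": "-.9 .43 0 0 0 -.985 1; -.95 .3 0 0 0 -.985 1; -.98 .17 0 0 0 -.985 1; -1 .03 0 0 0 -.985 1; -1 -.1 0 0 0 -.985 1; -.97 -.24 0 0 0 -.985 1; -.93 -.37 0 0 0 -.985 1; -.87 -.49 0 0 0 -.985 1; -.79 -.61 0 0 0 -.985 1; -.7 -.7 0 0 0 0 1"}}

```text
time_s: 1.15
tcp_pos: [0.3567, -0.4365, 0.2222]
ee_rot: [[-0.058, -0.998, -0.0], [-0.998, 0.058, 0.001], [-0.0, 0.0, -1.0]]
wrist_force: [0.6, 0.2, 0.2]
gripper_width: 0.172
gripper_force: 0.0
```

```bash
cat >> h.py <<'E'
# track frame: origin at line mark projected; yh along track, xh across
def pm(p):
    h=hsv(p);return ((h[...,0]<4)|(h[...,0]>176))&(h[...,1]>150)&(h[...,2]>90)
def pointer(p,M,E):
    """centre of red pointer (along its tip) at z=.082"""
    m=pm(p).copy();m[:160]=0;m[225:]=0;m[:,:90]=0;m[:,450:]=0
    c=max(comps(m,5),key=lambda a:a[0][4]) if comps(m,5) else None
    if c is None: return None
    # sub-pixel: redness weighted centroid around
    x,y,w,hh,_=c[0]
    R=p.astype(float);q=np.clip(R[...,0]-R[...,1:].max(2)-40,0,None)
    q=q[y-2:y+hh+2,x-3:x+w+3]; q=np.where(q>30,q,0)
    vs,us=np.mgrid[y-2:y+hh+2,x-3:x+w+3]
    return onz((us*q).sum()/q.sum(),(vs*q).sum()/q.sum(),.082,M,E)
ANG=-0.062
yh=np.array([-np.sin(ANG),np.cos(ANG)]);xh=np.array([yh[1],-yh[0]])
def T(P): return np.array([P[:2]@xh,P[:2]@yh])
E
python3 - <<'E'
from h import *
s=r.sense();print(s['time_s'],s['tcp_pos'].round(4) if hasattr(s['tcp_pos'],'round') else s['tcp_pos'],np.round(s['ee_rot'],3),s['gripper_width'])
p,d,M,E=snap('top')
L=onz(213,178,.08,M,E);P=onz(321.1,192.6,.082,M,E);C=pointer(p,M,E)
print(L,P,C,T(L),T(P),T(C))
# refine angle: rail edges on depth: points of z~.015; tops of far & near rails
g=cv2.cvtColor(p,cv2.COLOR_RGB2HSV)
vs,us=np.mgrid[0:400,0:640]
o=E[:3,3];D=np.stack([(us-M[0,2])/M[0,0],-(vs-M[1,2])/M[1,1],-np.ones_like(us)],-1)@E[:3,:3].T
W=o+D*d[...,None]
# orange noses: extreme along-track points
m=(g[...,0]>=3)&(g[...,0]<14)&(g[...,1]>190)&(W[...,2]>.03)&(W[...,2]<.095)&(W[...,0]<.56)&(W[...,1]>-.35)&(W[...,1]<.05)
q=W[m];t=q[:,:2]@yh;print('nose y',t.min(),np.percentile(t,[2,98]),t.max(), 'x',np.percentile(q[:,:2]@xh,[1,99]))
# deck edges
m=(W[...,2]>.08)&(W[...,2]<.09)&(g[...,0]>8)&(g[...,0]<25)&(W[...,0]>.3)&(W[...,0]<.6)&(W[...,1]>-.3)&(W[...,1]<0)
us2=np.argwhere(m)[:,::-1].astype(np.float32);q=W[m][:,:2].astype(np.float32);print('deck',cv2.minAreaRect(q))
m=(W[...,2]>.01)&(W[...,2]<.022)&(g[...,1]<60)&(W[...,1]>-.45)&(W[...,1]<.4)&(W[...,0]>.35)&(W[...,0]<.62)
q=W[m];
for k in(0,1):
    a=q[(q[:,0]>.5)==k]; f=np.polyfit(a[:,1],a[:,0],1)
    for _ in range(4):
        e=abs(np.polyval(f,a[:,1])-a[:,0]);b=a[e<.012];f=np.polyfit(b[:,1],b[:,0],1)
    print('rail',f,len(b))
E
```

```text
1.15 [ 0.3567 -0.4365  0.2222] [[-0.058 -0.998 -0.   ]
 [-0.998  0.058  0.001]
 [-0.     0.    -1.   ]] 0.1719745602666911
[0.64905756 0.13946243 0.08      ] [ 0.61542217 -0.16385223  0.082     ] [ 0.60004905 -0.16291612  0.082     ] [0.63916934 0.17941026] [ 0.62439204 -0.12540567] [ 0.60899045 -0.12542388]
nose y -0.2668047386647238 [-0.26408808  0.01614119] 0.018165969287183146 x [0.43881105 0.5422253 ]
deck ((0.48167991638183594, -0.15592455863952637), (0.26562872529029846, 0.22021061182022095), 86.62448120117188)
rail [0.0601968 0.3930894] 627
rail [0.06064386 0.58927056] 806
```

>>> {"api": "jog_arm", "payload": {"plan": "-.44 -.43 .72 0 0 0 1; -.44 -.43 .72 0 0 0 1; -.44 -.43 .72 0 0 0 1; -.44 -.43 .72 0 0 0 1; -.44 -.43 .72 0 0 0 1; -.44 -.43 .72 0 0 0 1; -.44 -.43 .72 0 0 0 1; -.44 -.43 .72 0 0 0 1; -.44 -.43 .72 0 0 0 1; -.44 -.43 .72 0 0 0 1"}}

```text
time_s: 2.2
tcp_pos: [0.4703, -0.3337, 0.0416]
ee_rot: [[-0.06, -0.998, -0.0], [-0.998, 0.06, 0.0], [-0.0, 0.0, -1.0]]
wrist_force: [-0.5, -0.2, -0.1]
gripper_width: 0.005
gripper_force: 0.0
```

```bash
sed -i 's/^ANG=.*/ANG=-0.0604/' h.py; cat >> h.py <<'E'
XC=.4903; LY=.1794
def st(n=1):
    s=r.sense(); t=np.array(s['tcp_pos']); print('t',s['time_s'],'hand',(T(t)-[XC,0]).round(4),t[2].round(4),'F',np.round(T(np.array(s['wrist_force'])),2))
    o=[]
    for i in range(n):
        t0=r.sense()['time_s'];p,d,M,E=snap('top');C=pointer(p,M,E);o.append((t0,T(C)[1] if C is not None else np.nan))
    print('s',np.round(o,4).tolist(),'togo',round(LY-o[-1][1],4),'rear',round(o[-1][1]-.145,4),'front',round(o[-1][1]+.145,4));return p,M,E
E
python3 - <<'E'
from h import *
p,M,E=st();cv2.imwrite('pics/a.png',p[150:310,80:480,::-1].repeat(2,0).repeat(2,1))
E
```

```text
t 2.2 hand [-0.0008 -0.3048] 0.0416 F [-0.52 -0.21]
s [[2.2, nan]] togo nan rear nan front nan
```

View pics/a.png

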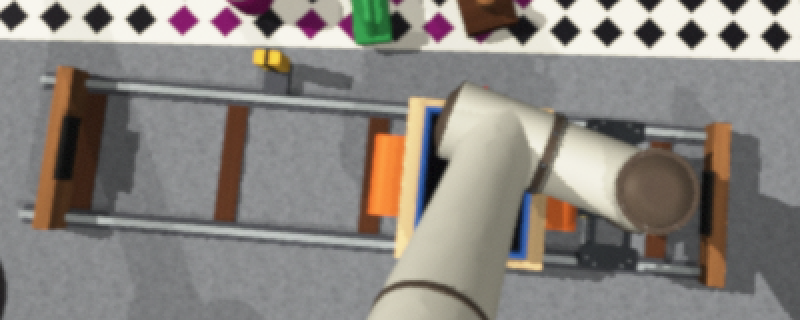

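The hand is behind the rear buffer with clearance, but the arm hides the pointer from above. I'll use the scene camera for the pointer and check it against s = -0.125.

```bash
cat >> h.py <<'E'
def spt(p,M,E):
    R=p.astype(float);q=np.clip(R[...,0]-R[...,1:].max(2)-30,0,None)
    m=pm(p)&(q>30); m[:90]=0; m[300:]=0; m[:,:150]=0; m[:,560:]=0
    o=[]
    for b,c,mm in comps(m,6):
        x,y,w,h,_=b; sl=np.s_[max(y-2,0):y+h+2,max(x-2,0):x+w+2]
        vs,us=np.mgrid[sl]; k=np.where(q[sl]>20,q[sl],0)
        o.append((int(b[4]),onz((us*k).sum()/k.sum(),(vs*k).sum()/k.sum(),.082,M,E)))
    o.sort(key=lambda a:-a[0]); return [a for a in o if .5<a[1][0]<.75]
def ss(n=1):
    s=r.sense(); t=np.array(s['tcp_pos']); print('t',s['time_s'],'hand',(T(t)-[XC,0]).round(4),t[2].round(4),'F',np.round(T(np.array(s['wrist_force'])),2))
    o=[]
    for i in range(n):
        t0=r.sense()['time_s'];p,d,M,E=snap('scene');C=spt(p,M,E)
        o.append((t0,*(T(C[0][1])-[XC,0]),C[0][0]) if C else (t0,np.nan,np.nan,0))
    print(np.round(o,4).tolist());return p,M,E
E
python3 - <<'E'
from h import *
p,M,E=ss();print([(a,b.round(3)) for a,b in spt(p,M,E)])
cv2.imwrite('pics/b.png',np.hstack([cv2.resize(p[150:190,400:440],None,fx=10,fy=10,interpolation=2),cv2.resize(p[180:220,291:331],None,fx=10,fy=10,interpolation=2)])[:,:,::-1])
E
```

```text
t 2.25 hand [-0.0011 -0.3029] 0.0386 F [ 1.18 -0.06]
[[2.25, 0.1187, -0.1263, 92.0]]
[(92, array([ 0.6  , -0.163,  0.082]))]
```

View pics/b.png

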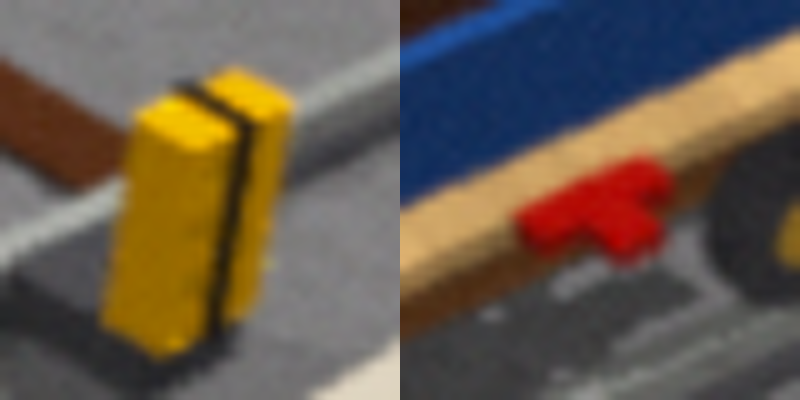

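```bash
python3 - <<'E'
from h import *
c=r.get_calibration('scene');M,E=np.array(c['mtx']),np.array(c['extrinsics'])
for a in((418.1,158.1),(421,160),(424.6,162)):print(T(onz(*a,.081,M,E))-[XC,0])
E
```

```text
[0.14099612 0.17769523]
[0.15120262 0.17682467]
[0.16258275 0.1769557 ]
```

>>> {"api": "jog_arm", "payload": {"plan": "-.36 0 0 0 0 0 1; -.36 0 0 0 0 0 1; -.12 0 0 0 0 0 1; -.12 0 0 0 0 0 1; -.12 0 0 0 0 0 1; -.12 0 0 0 0 0 1; -.12 0 0 0 0 0 1; -.12 0 0 0 0 0 1; -.12 0 0 0 0 0 1; -.12 0 0 0 0 0 1"}}

```text
time_s: 3.3
tcp_pos: [0.4726, -0.292, 0.0425]
ee_rot: [[-0.06, -0.998, -0.0], [-0.998, 0.06, -0.0], [0.0, 0.0, -1.0]]
wrist_force: [0.6, -0.1, -0.1]
gripper_width: 0.006
gripper_force: 0.1
```

>>> {"api": "jog_arm", "payload": {"plan": "-.12 0 0 0 0 0 1; -.12 0 0 0 0 0 1; -.12 0 0 0 0 0 1; -.12 0 0 0 0 0 1; -.12 0 0 0 0 0 1; -.12 0 0 0 0 0 1; -.12 0 0 0 0 0 1; -.12 0 0 0 0 0 1; -.12 0 0 0 0 0 1; -.12 0 0 0 0 0 1"}}

```text
time_s: 4.3
tcp_pos: [0.4744, -0.262, 0.0425]
ee_rot: [[-0.06, -0.998, -0.0], [-0.998, 0.06, 0.0], [-0.0, 0.0, -1.0]]
wrist_force: [0.9, -0.0, -0.3]
gripper_width: 0.005
gripper_force: 0.0
```

```bash
python3 - <<'E'
from h import *
ss(2)
E
```

```text
t 4.3 hand [-0.001  -0.2329] 0.0425 F [0.9  0.03]
[[4.3, 0.1188, -0.0649, 86.0], [4.35, 0.1189, -0.0623, 87.0]]
```

Trolley is rolling free at about 0.05 m/s and 16 mm ahead of the hand. Next I carry the hand over it to the front side.

>>> {"api": "jog_arm", "payload": {"plan": "0 0 -1 0 0 0 1; 0 0 -1 0 0 0 1; -1 0 -1 0 0 0 1; -1 0 -1 0 0 0 1; -1 0 -1 0 0 0 1; -1 0 -1 0 0 0 1; -1 0 0 0 0 0 1; -1 0 0 0 0 0 1; -1 0 0 0 0 0 1; -1 0 0 0 0 0 1"}}

```text
time_s: 5.4
tcp_pos: [0.4863, -0.0617, 0.1927]
ee_rot: [[-0.06, -0.998, 0.0], [-0.998, 0.06, 0.0], [-0.0, -0.0, -1.0]]
wrist_force: [0.2, -0.4, -0.1]
gripper_width: 0.002
gripper_force: 0.0
```

>>> {"api": "jog_arm", "payload": {"plan": "-1 0 0 0 0 0 1; -1 0 0 0 0 0 1; -1 0 0 0 0 0 1; -1 0 0 0 0 0 1; -1 0 0 0 0 0 1; -1 0 0 0 0 0 1; -1 0 0 0 0 0 1; -1 0 1 0 0 0 1; -1 0 1 0 0 0 1; -1 0 1 0 0 0 1"}}

```text
time_s: 6.4
tcp_pos: [0.5015, 0.1879, 0.117]
ee_rot: [[-0.06, -0.998, 0.001], [-0.998, 0.06, 0.001], [-0.001, -0.001, -1.0]]
wrist_force: [0.5, -0.5, 0.0]
gripper_width: 0.004
gripper_force: 0.0
```

```bash
python3 - <<'E'
from h import *
ss(2)
E
```

```text
t 6.4 hand [-0.0011  0.2179] 0.117 F [ 0.51 -0.51]
[[6.4, 0.1188, 0.037, 76.0], [6.45, 0.1188, 0.039, 70.0]]
```

>>> {"api": "jog_arm", "payload": {"plan": "-.7 0 .75 0 0 0 1; -.7 0 .75 0 0 0 1; -.7 0 .75 0 0 0 1; -.6 0 .75 0 0 0 1; 0 0 0 0 0 0 1; 0 0 0 0 0 0 1; 0 0 0 0 0 0 1; 0 0 0 0 0 0 1; 0 0 0 0 0 0 1; 0 0 0 0 0 0 1"}}

```text
time_s: 7.5
tcp_pos: [0.5057, 0.2541, 0.0432]
ee_rot: [[-0.061, -0.998, 0.001], [-0.998, 0.061, 0.001], [-0.001, -0.001, -1.0]]
wrist_force: [-0.1, -0.1, -0.3]
gripper_width: 0.009
gripper_force: 0.0
```

```bash
python3 - <<'E'
from h import *
ss(3);p,M,E=st(1);cv2.imwrite('pics/c.png',p[150:310,80:480,::-1].repeat(2,0).repeat(2,1))
E
```

```text
t 7.5 hand [-0.0008  0.2842] 0.0432 F [-0.09 -0.13]
[[7.5, 0.119, 0.0828, 66.0], [7.55, 0.119, 0.0846, 70.0], [7.6, 0.119, 0.0865, 70.0]]
t 7.65 hand [-0.001   0.2843] 0.0427 F [0.6  0.54]
s [[7.65, 0.0885]] togo 0.0909 rear -0.0565 front 0.2335
```

View pics/c.png

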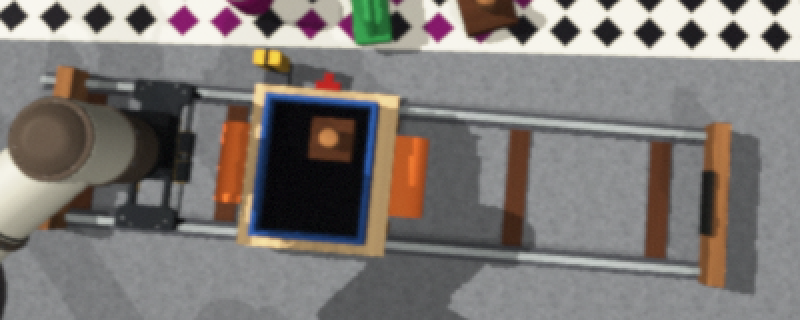

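The top view shows the pointer near (165+80, 80/2+150) and the clamp just ahead of it. The hand is clear in front, gap about 45 mm. Speed is about 0.038 m/s, so I'll brake by retreating at 0.0175 m/s.

>>> {"api": "jog_arm", "payload": {"plan": "0 0 0 0 0 0 1; 0 0 0 0 0 0 1; 0 0 0 0 0 0 1; 0 0 0 0 0 0 1; 0 0 0 0 0 0 1; 0 0 0 0 0 0 1; -.07 0 0 0 0 0 1; -.07 0 0 0 0 0 1; -.07 0 0 0 0 0 1; -.07 0 0 0 0 0 1"}}

```text
time_s: 8.7
tcp_pos: [0.506, 0.2615, 0.0426]
ee_rot: [[-0.06, -0.998, 0.0], [-0.998, 0.06, 0.0], [-0.0, -0.0, -1.0]]
wrist_force: [-0.6, 0.0, -0.2]
gripper_width: 0.003
gripper_force: 0.0
```

```bash
python3 - <<'E'
from h import *
st(1)
E
```

```text
t 8.7 hand [-0.001   0.2916] 0.0426 F [-0.61 -0.03]
s [[8.7, 0.1279]] togo 0.0515 rear -0.0171 front 0.2729
```

>>> {"api": "jog_arm", "payload": {"plan": "-.076 0 0 0 0 0 1; -.076 0 0 0 0 0 1; -.076 0 0 0 0 0 1; -.076 0 0 0 0 0 1; -.076 0 0 0 0 0 1; -.076 0 0 0 0 0 1; -.076 0 0 0 0 0 1; -.076 0 0 0 0 0 1; -.076 0 0 0 0 0 1; -.076 0 0 0 0 0 1"}}

```text
time_s: 9.75
tcp_pos: [0.5071, 0.2804, 0.0425]
ee_rot: [[-0.06, -0.998, 0.0], [-0.998, 0.06, 0.0], [-0.0, -0.0, -1.0]]
wrist_force: [1.2, 0.6, 0.6]
gripper_width: 0.003
gripper_force: 0.1
```

>>> {"api": "jog_arm", "payload": {"plan": "-.076 0 0 0 0 0 1; -.076 0 0 0 0 0 1; -.076 0 0 0 0 0 1; -.076 0 0 0 0 0 1; -.076 0 0 0 0 0 1; -.076 0 0 0 0 0 1; -.076 0 0 0 0 0 1; -.076 0 0 0 0 0 1; -.076 0 0 0 0 0 1; -.076 0 0 0 0 0 1"}}

```text
time_s: 10.75
tcp_pos: [0.5082, 0.2993, 0.0425]
ee_rot: [[-0.06, -0.998, -0.0], [-0.998, 0.06, -0.0], [0.0, 0.0, -1.0]]
wrist_force: [0.5, -0.1, 0.6]
gripper_width: 0.005
gripper_force: 0.0
```

```bash
python3 - <<'E'
from h import *
st(3);ss(3)
E
```

```text
t 10.75 hand [-0.0011  0.3295] 0.0425 F [ 0.52 -0.07]
s [[10.75, 0.1723], [10.8, 0.1726], [10.85, 0.1729]] togo 0.0065 rear 0.0279 front 0.3179
t 10.9 hand [-0.0011  0.3295] 0.0425 F [0.23 0.5 ]
[[10.9, 0.1191, 0.173, 60.0], [10.95, 0.119, 0.1735, 60.0], [11.0, 0.119, 0.1738, 64.0]]
```

>>> {"api": "jog_arm", "payload": {"plan": "-.011 0 0 0 0 0 1; -.011 0 0 0 0 0 1; -.011 0 0 0 0 0 1; -.011 0 0 0 0 0 1; -.011 0 0 0 0 0 1; -.011 0 0 0 0 0 1; -.011 0 0 0 0 0 1; -.011 0 0 0 0 0 1; -.011 0 0 0 0 0 1; -.011 0 0 0 0 0 1"}}

```text
time_s: 12.05
tcp_pos: [0.5084, 0.302, 0.0426]
ee_rot: [[-0.06, -0.998, 0.0], [-0.998, 0.06, 0.0], [-0.0, -0.0, -1.0]]
wrist_force: [0.9, -0.3, 0.6]
gripper_width: 0.009
gripper_force: 0.0
```

```bash
python3 - <<'E'
from h import *
p,M,E=st(2);q,M2,E2=ss(2)
big=lambda a:cv2.resize(a,None,fx=8,fy=8,interpolation=cv2.INTER_CUBIC)
cv2.imwrite('pics/d.png',np.hstack([big(p[165:215,190:240]),big(q[135:185,395:445])])[:,:,::-1])
E
```

```text
t 12.05 hand [-0.0011  0.3322] 0.0426 F [ 0.88 -0.22]
s [[12.05, 0.1788], [12.1, 0.1788]] togo 0.0006 rear 0.0338 front 0.3238
t 12.15 hand [-0.0011  0.3321] 0.0425 F [ 0.3  -0.18]
[[12.15, 0.119, 0.1788, 62.0], [12.2, 0.1189, 0.1789, 61.0]]
```

View pics/d.png

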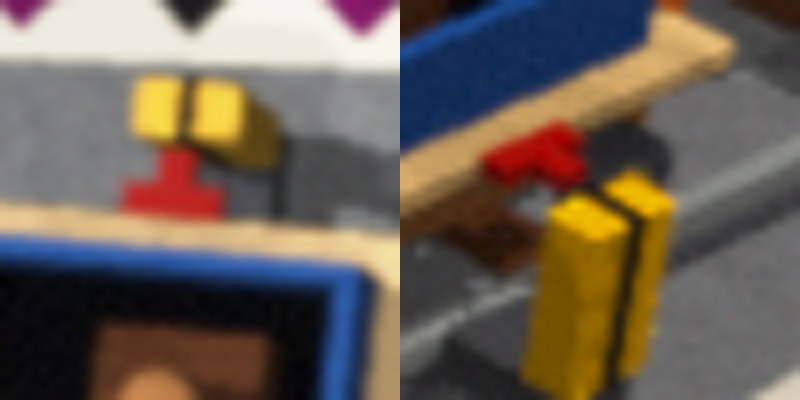

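```bash
python3 - <<'E'
from h import *
p,M,E=st(3);q,M2,E2=ss(3)
# black line on yellow top: per row (top view), darkness-weighted column
g=p.astype(float).sum(2)
for v in range(175,182):
    w=np.clip(g[v,210:217].max()*.75-g[v,210:217],0,None)
    row=p[v,208:219,0]; k=slice(211,216); ww=np.clip(300-g[v,k],0,None)
    if ww.sum()>0:
        u=(ww*np.arange(211,216)).sum()/ww.sum(); print(v,round(u,2),row.tolist(),(T(onz(u,v,.08,M,E))-[XC,0]).round(4))
E
```

```text
t 12.25 hand [-0.0011  0.3321] 0.0425 F [-0.72  0.37]
s [[12.25, 0.1789], [12.3, 0.1789], [12.35, 0.1789]] togo 0.0005 rear 0.0339 front 0.3239
t 12.4 hand [-0.0011  0.3321] 0.0426 F [ 0.17 -0.56]
[[12.4, 0.119, 0.1788, 62.0], [12.45, 0.119, 0.1788, 61.0], [12.5, 0.119, 0.1785, 62.0]]
175 213.0 [238, 241, 239, 231, 184, 109, 139, 199, 214, 206, 194] [0.1576 0.1794]
176 213.0 [245, 247, 246, 237, 187, 114, 170, 235, 242, 242, 239] [0.1548 0.1791]
177 213.0 [246, 248, 246, 235, 171, 112, 182, 239, 246, 246, 245] [0.152  0.1787]
178 213.0 [246, 248, 246, 233, 161, 108, 184, 239, 247, 247, 246] [0.1492 0.1784]
179 213.0 [246, 248, 246, 232, 146, 103, 188, 240, 246, 247, 246] [0.1463 0.178 ]
180 212.96 [244, 246, 246, 230, 141, 121, 203, 242, 247, 247, 244] [0.1435 0.1778]
181 212.53 [227, 232, 235, 212, 124, 124, 200, 234, 239, 239, 233] [0.1406 0.1787]
```

The pointer is within about 1 mm of the line. I'll withdraw the hand forward, then up, away from the buffer.

>>> {"api": "jog_arm", "payload": {"plan": "-.6 0 0 0 0 0 1; -1 0 0 0 0 0 1; 0 0 -.5 0 0 0 1; 0 0 -1 0 0 0 1; 0 0 -1 0 0 0 1; 0 0 -1 0 0 0 1; 0 0 -1 0 0 0 1; 0 0 -1 0 0 0 1; 0 0 0 0 0 0 1; 0 0 0 0 0 0 1"}}

```text
time_s: 13.55
tcp_pos: [0.5107, 0.3422, 0.1808]
ee_rot: [[-0.06, -0.998, 0.001], [-0.998, 0.06, 0.001], [-0.001, -0.001, -1.0]]
wrist_force: [-0.0, 0.0, -1.0]
gripper_width: 0.006
gripper_force: 0.0
```

```bash
python3 - <<'E'
from h import *
st(3);q,M,E=ss(3)
# scene: line on clamp top, perpendicular darkness centroid per column
R=q[...,0].astype(float)
for v in range(157,164):
    a=R[v,412:432];print(v,a.astype(int).tolist())
E
```

```text
t 13.55 hand [-0.0012  0.3724] 0.1808 F [-0.    0.04]
s [[13.55, 0.1777], [13.6, 0.1777], [13.65, 0.1777]] togo 0.0017 rear 0.0327 front 0.3227
t 13.7 hand [-0.0017  0.3716] 0.1788 F [-0.72 -0.65]
[[13.7, 0.1192, 0.1773, 62.0], [13.75, 0.1192, 0.1775, 63.0], [13.8, 0.1192, 0.1774, 62.0]]
157 [86, 95, 117, 118, 107, 90, 56, 45, 67, 115, 162, 202, 190, 143, 92, 62, 82, 104, 109, 112]
158 [83, 89, 92, 90, 80, 65, 45, 48, 114, 199, 229, 233, 233, 215, 173, 132, 114, 112, 113, 121]
159 [87, 89, 77, 86, 121, 133, 110, 70, 82, 153, 210, 232, 235, 235, 233, 220, 183, 144, 128, 133]
160 [106, 104, 125, 168, 225, 232, 212, 165, 103, 73, 106, 189, 222, 232, 237, 234, 227, 181, 137, 124]
161 [111, 147, 211, 233, 236, 236, 234, 229, 196, 142, 99, 84, 129, 203, 224, 197, 175, 152, 117, 108]
162 [101, 134, 179, 222, 233, 236, 237, 236, 234, 229, 192, 105, 51, 100, 147, 150, 144, 122, 98, 89]
163 [81, 107, 139, 167, 202, 223, 233, 235, 232, 229, 214, 139, 54, 88, 135, 148, 136, 105, 90, 83]
```

>>> {"api": "jog_arm", "payload": {"plan": "0 0 -.2 0 0 0 1; 0 0 0 0 0 0 1; 0 0 0 0 0 0 1; 0 0 0 0 0 0 1; 0 0 0 0 0 0 1; 0 0 0 0 0 0 1; 0 0 0 0 0 0 1; 0 0 0 0 0 0 1; 0 0 0 0 0 0 1; 0 0 0 0 0 0 1"}}

```text
time_s: 14.85
tcp_pos: [0.5108, 0.3419, 0.1851]
ee_rot: [[-0.06, -0.998, 0.0], [-0.998, 0.06, 0.0], [-0.0, -0.0, -1.0]]
wrist_force: [-0.4, -0.4, 0.8]
gripper_width: 0.005
gripper_force: 0.0
```

```bash
python3 - <<'E'
from h import *
st(3);q,M,E=ss(3)
E
```

```text
t 14.85 hand [-0.0011  0.3721] 0.1851 F [-0.33 -0.39]
s [[14.85, 0.1776], [14.9, 0.1776], [14.95, 0.1777]] togo 0.0017 rear 0.0327 front 0.3227
t 15.0 hand [-0.0011  0.3721] 0.1851 F [-0.33  0.6 ]
[[15.0, 0.1192, 0.1775, 60.0], [15.05, 0.1192, 0.1775, 60.0], [15.1, 0.1192, 0.1775, 61.0]]
```

The trolley is standing still, the pointer is at the line to about 1 mm, and the hand is clear.

```bash
python3 -c "
from station import r
print(r.finish_job())"
```

```text
the job is handed in; nothing more can be done
None
```

I rolled the trolley to the mark, braked it with the hand at its front buffer short of the far stop, and handed the job in at about 15 s, with the pointer within about 1 mm of the black line by both cameras, the trolley standing still and the hand clear.

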